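# Lever open the test box and take out the cartridge

## Robot

A 6-joint arm with a two-finger parallel gripper is mounted at the origin on the work surface. World frame = base frame: x ahead of the robot, y to its left, z up, the work surface at z = 0. Lengths are in m, angles in rad, forces in N, time in s.
With the tool pointing down it reaches from about 0.325 to 0.775 m from the base axis. Payload 5.5 kg.
Tool frame: the origin (TCP) lies on the centre line of the jaws, within the pads' length; the fingertips stand 11 mm ahead of it and the grasp point (between the pads) lies 8 mm behind it; y points along the fingers, x is the direction in which the jaws open and shut, and the axes are right-handed (so a half turn about y gives the same grasp; the last joint's range is limited). The gripper opens to 88 mm and grips with 3 to 60 N. Pads are 20 mm wide; open, the fingers measure 115 mm over their backs; the gripper's body (75 mm by 178 mm) begins 61 mm behind the grasp point.
Start: joints at [-0.057, 0.091, 1.231, -0, 1.82, -0.057], TCP at [0.6, -0, 0.234] pointing down, gripper open.
Joint ranges: [-2.87, 2.87], [-0.86, 2.18], [0.17, 2.46], [-1.51, 4.65], [0.06, 2.69], [-2.65, 2.65]. Speed limits (rad/s): [2.57, 2.57, 3.01, 3.14, 3.14, 3.14].

## Interface

Orientations are given as a 3x3 rotation matrix whose columns are the frame's x, y, z axes.
In Python, from bench import env, set_gripper, telemetry, imaging gives the robot as it stands. Calls block until the motion is done:
- env.move_to(position, orientation): joint-space move of the TCP to a pose.
- env.line_to(position, vel=0.15, rotation=None): straight line of the TCP; rotation=None keeps the orientation; vel is the mean speed in m/s.
- env.movej(angles): joint-space move.
- set_gripper(opening): finger opening in m; the grip force is fixed at half the most; returns when the fingers have stopped.
- env.dwell(seconds).
- env.solve_ik(position, orientation): joint angles nearest the present ones, or None.
- telemetry.read_state(): the state.
- imaging.capture(name): name is "scene" or "side" or "wrist"; returns (picture, depth): 400x640x3 uint8, blue, green, red; 400x640 float32, m along the optical axis (not along the pixel's ray), 0 where there is no reading.
- imaging.calibration(name): a dict with "K" (3x3 intrinsics, pixels), "world_from_camera" (4x4, takes a point from camera to world coordinates). Camera axes: x right, y down, z forward; pixel columns grow to the right and rows downward; lengths in m; the calibration is good to about 2 mm. A picture is of the moment at which its call begins: read the wrist's pose just before it. calibration takes no time and is no camera call; for the wrist camera it gives the pose at the moment of the call.
A pose or a line that the arm cannot do raises env.PlanningError and nothing moves.
- env.close_job(): hands the job in, once; it reports no verdict.
Trained networks look in the newest picture that a camera, given by its name, has taken for a name from the list of things; names that differ only in an ending like _2 or _b are one class to them, and where a whole thing is asked for, a point or a joint stands for the part that bears it (a point fixed in the world has none). Each returns a list of dicts, best first, with "conf" (0 to 1); they miss things now and then, are a little off and sometimes report something else, mostly with a low value. They report only what shows in the picture. A call takes as long as a camera call. They do not tell look-alikes from the thing itself.
- imaging.spot_in(label, camera): "rect" ([left, top, right, bottom] in pixels, round what is visible of it).
- imaging.mark_of(label, camera): "centre" ([column, row] in pixels: a listed point, or the origin of a listed thing).
The state is a dict: "time_s": time; "joints": joint angles; "dq": joint speeds; "joint_torque": joint torques, N m; "ee_pos": TCP position; "ee_rot": TCP orientation; "ft_force": force on the tool from outside, world axes, zero at the start; "ft_torque": the same for the moment, N m; "finger_gap": finger opening in m.
Only numpy, scipy, OpenCV 4.12 (cv2) and the standard library are available. Lean on these libraries where they do the work, as an engineer would, in place of code of your own. Each camera call takes 0.05 s, during which the arm holds its last target. There are 200 camera calls.

## Task

Lever up the sloping hinged cover of the grey test box with the flat pry blade, using only the blade on the cover and never the gripper itself, and swing the cover all the way back to its stop. Lay the blade flat on the rubber tool mat again, and take the steel cartridge out of the box and stand it gently upright on the floor of the parts tray. Leave the other tools and parts where they are.

Things in the scene. Friction and masses are not known exactly. Their poses are not given: they have to be found in the camera images.
- case: Fixed grey desk-shaped test box, 110 (x) x 130 (y) mm, origin under its centre on the table; front looks along its own -x, hinge along the top of its back. Front 125 mm high, top slopes up at 25 degrees to 176 mm at the back. Inner floor at z = 95 mm, inside 118 mm wide, side walls 6 mm. Two brass studs, 12 mm across and 12 mm high, on the inner floor at (30, +-48) mm.
- notch (a point): Middle of the mouth of the pry notch on the outer face of the box's front wall (case frame: -55, 0, 120 mm). The notch lies just under the cover: 40 mm wide, 10 mm high (z 115 to 125 mm), cut right through the 6 mm wall into the hollow inside.
- cover (a joint): Angle of the aluminium cover (120 mm long down the slope, 130 mm wide, 5 mm thick, no handle) about its hinge: 0 shut, 1.6 at its stop, where it still leans about 23 degrees forward over the box. A stiff hinge: it stays wherever it is left; about 2 N at its front edge moves it.
- cover_edge (a point): Middle of the underside of the cover's front edge, 120 mm from the hinge; above the notch when shut. Moves with the cover.
- cover_hinge (a point): Middle of the hinge axis (along the case's y), on the cover's underside plane; case frame: 53.8, 0, 175.7 mm. The point's own x axis points along the cover from front edge to hinge, its z out of the cover's outer face.
- pry: Pry blade lying flat: black handle 85 long x 18 wide x 24 high mm from x = -85 to 0, and a flat steel blade 14 wide and 3 thick from x = 0 to 85, in the middle of the handle's height (z = 12). Origin on the underside at the handle's front end; x points along the blade to its tip, z up. 80 g, balance point about 20 mm behind the origin.
- pry_tip (a point): Tip of the pry blade, mid thickness (85, 0, 12 mm in its frame).
- cartridge: Turned steel cartridge standing upright on the inner floor of the box: base flange 34 mm across and 7 mm high, above it a plain round body 24 mm across, 45 mm high over all. Origin at the centre of its underside, z up. About 90 g.
- mat: Black rubber tool mat fixed to the table, 220 (x) x 240 (y) x 3 mm, origin under its centre; pry blade, screwdriver and wrench start on it side by side along y in any order, tips towards the mat's +x.
- tray: Fixed grey parts tray, 110 (x) x 170 (y) mm, walls 20 mm high and 4 mm thick, floor 4 mm above the table. Origin under its centre. The spare brass part stands in its +y half.
- spare: Small brass part, 28 mm hexagon, 26 mm high, standing in the tray; origin centre of the underside. Leave it.
- driver: Screwdriver with round black handle (26 mm) and round shaft, 170 mm long, lying along its x on the mat. Leave it.
- wrench: Steel open-end wrench 160 x 38 x 8 mm, lying along its x on the mat. Leave it.
- oring: Black ring 40 mm across, 6 mm high, on the table. Leave it.
- fitting: Brass tee fitting 45 x 33 x 20 mm on the table. Leave it.
- jar: White jar 56 mm across, 70 mm high, beyond one side of the box. Leave it.
- valve: White valve block 50 mm cube with a port on top, 76 mm high over all, beyond one side of the box. Leave it.
Mind the look-alikes: they are no part of the job. Leave any red look-alike of the case alone.

How it is judged:
By the outcome, as a careful person would: the job done as asked, in the order asked, and still so for the second after the job is handed in, with the robot touching nothing.
It also fails if it takes over 67 s, if anything falls off the work surface, if the arm or the gripper's body presses on something with over 40 N, if the wrist force passes 120 N, or if a joint passes its speed limit or range.

## Working session

There is one attempt and no reset: what is moved stays moved. The work goes in short steps, each a Python script; the robot and the scene stay as the last script left them, time stands still between calls to the robot, and variables do not carry over. Pictures are saved under pics/ and viewed, about 8 in all and at most 12, crops included, and the job is handed in when it is done.

```bash
ls; mkdir -p pics
python3 - <<'E'
from bench import env,set_gripper,telemetry,imaging
import cv2,numpy as np
for n in ["scene","side"]:
    im,d=imaging.capture(n); cv2.imwrite(f"pics/{n}0.png",im); np.save(f"pics/{n}0.npy",d)
    c=imaging.calibration(n); print(n,c["K"].round(1).tolist(),c["world_from_camera"].round(3).tolist())
    for l in ["case","pry","pry_tip","cartridge","mat","tray","notch","cover_edge","cover_hinge","driver","wrench","spare"]:
        print(l,[(np.round(r["centre"]).tolist(),round(r["conf"],2)) for r in imaging.mark_of(l,n)[:3]])
print(telemetry.read_state()["time_s"])
E
```

```text
pics
scene [[464.7, 0.0, 315.6], [0.0, 464.7, 199.7], [0.0, 0.0, 1.0]] [[0.072, 0.611, -0.789, 1.556], [0.997, -0.033, 0.066, -0.054], [0.014, -0.791, -0.611, 0.941], [0.0, 0.0, 0.0, 1.0]]
case [([293.0, 270.0], 0.61), ([211.0, 188.0], 0.61), ([477.0, 269.0], 0.56)]
pry [([407.0, 218.0], 0.63)]
pry_tip [([407.0, 231.0], 0.5)]
cartridge []
mat [([411.0, 224.0], 0.87), ([280.0, 208.0], 0.16)]
tray [([201.0, 232.0], 0.64), ([409.0, 221.0], 0.17)]
notch [([492.0, 226.0], 0.65), ([294.0, 223.0], 0.61)]
cover_edge [([209.0, 150.0], 0.79), ([300.0, 223.0], 0.71)]
cover_hinge [([200.0, 155.0], 0.77), ([489.0, 236.0], 0.73), ([285.0, 234.0], 0.67)]
driver [([382.0, 221.0], 0.74)]
wrench [([429.0, 222.0], 0.8), ([295.0, 268.0], 0.46)]
spare [([215.0, 231.0], 0.48)]
side [[418.6, 0.0, 320.9], [0.0, 418.6, 203.1], [0.0, 0.0, 1.0]] [[0.824, -0.397, 0.404, 0.037], [-0.566, -0.583, 0.582, -0.656], [0.004, -0.709, -0.705, 0.96], [0.0, 0.0, 0.0, 1.0]]
case [([374.0, 228.0], 0.92), ([312.0, 366.0], 0.91), ([293.0, 138.0], 0.91)]
pry [([385.0, 319.0], 0.59), ([252.0, 187.0], 0.58)]
pry_tip [([275.0, 174.0], 0.76)]
cartridge []
mat [([260.0, 186.0], 0.88)]
tray [([390.0, 321.0], 0.88)]
notch [([357.0, 202.0], 0.93), ([292.0, 356.0], 0.83), ([277.0, 113.0], 0.66)]
cover_edge [([357.0, 201.0], 0.73)]
cover_hinge [([391.0, 181.0], 0.9), ([336.0, 316.0], 0.6)]
driver [([267.0, 193.0], 0.62), ([336.0, 176.0], 0.18)]
wrench [([249.0, 171.0], 0.77)]
spare [([375.0, 309.0], 0.61), ([393.0, 181.0], 0.39)]
1.3
```

View pics/side0.png

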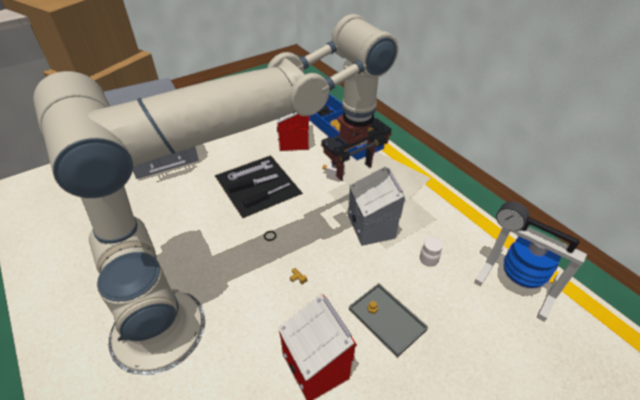

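View pics/scene0.png

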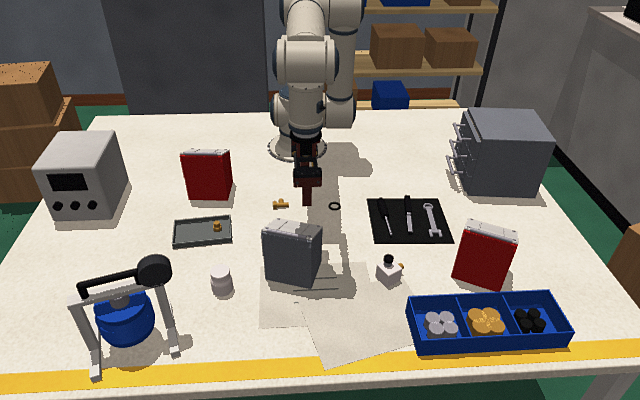

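Scene picture: the grey case is at (293,250), with red look-alikes at (207,175) and (485,255). On the mat at (410,220) are the driver (385,217), pry (408,214) and wrench (431,220). The tray is at (203,231) with the spare at (216,226), the jar at (222,280) and the valve at (389,270). In the side picture the grey case is at (375,207) and the red ones are at (317,345) and (293,133).

```bash
cat > h.py <<'E'
from bench import env,set_gripper,telemetry,imaging
import cv2,numpy as np
def cloud(n,d,c=None):
    c=c or imaging.calibration(n);K=c["K"];T=np.array(c["world_from_camera"])
    v,u=np.mgrid[:400,:640]
    P=np.stack([(u-K[0][2])/K[0][0]*d,(v-K[1][2])/K[1][1]*d,d],-1)@T[:3,:3].T+T[:3,3]
    P[d<=0]=np.nan
    return P
def look(n,name):
    c=imaging.calibration(n); im,d=imaging.capture(n); cv2.imwrite(f"pics/{name}.png",im); 
    return im,cloud(n,d,c)
def rect(P):
    (c,s,a)=cv2.minAreaRect((P[:,:2]*1000).astype(np.float32)); return np.round(c,1),np.round(s,1),round(a,1)
def st():
    s=telemetry.read_state(); return s
E
python3 - <<'E'
from h import *
C={}
for n,box in [("scene",(255,210,330,295)),("side",(340,160,410,250))]:
    im=cv2.imread(f"pics/{n}0.png");P=cloud(n,np.load(f"pics/{n}0.npy"))
    u0,v0,u1,v1=box; Q=P[v0:v1,u0:u1].reshape(-1,3); 
    z=Q[:,2]; print(n,"z max",np.nanpercentile(z,99))
    S=Q[(z>0.03)&(z<.2)]
    print("case all",len(S),rect(S), S.min(0),S.max(0))
    # cover plane
    T=Q[(z>0.12)&(z<.185)];C[n]=(Q,im)
    # segments by RANSAC planes
    rng=np.random.default_rng(0)
    R=S.copy()
    for k in range(3):
        best=None
        for _ in range(300):
            a=R[rng.choice(len(R),3,False)];nn=np.cross(a[1]-a[0],a[2]-a[0]);L=np.linalg.norm(nn)
            if L<1e-6: continue
            nn/=L;m=abs((R-a[0])@nn)<.0025
            if best is None or m.sum()>best.sum():best=m
        I=R[best];c=I.mean(0);nn=np.linalg.svd(I-c,full_matrices=False)[2][2]
        print(" plane n",nn.round(3),"c",c.round(4),len(I),"min",I.min(0).round(3),"max",I.max(0).round(3));R=R[~best]
        if len(R)<50:break
    for nm,lo,hi,bx in [("mat",.001,.05,(360,190,460,250) if n=="scene" else (210,150,305,220)),("tray",.002,.03,(165,205,240,255) if n=="scene" else (345,280,430,360))]:
        u0,v0,u1,v1=bx;q=P[v0:v1,u0:u1].reshape(-1,3);i=im[v0:v1,u0:u1].reshape(-1,3)
        m=(q[:,2]<hi)&(i.max(1)<(70 if nm=="mat" else 130)) ; 
        print(nm,rect(q[m]),q[m][:,2].mean(), np.nanpercentile(q[m],[1,99],axis=0).round(3).tolist())
E
```

```text
scene z max 0.1827355027830312
case all 3135 (array([657. , -37.2]), array([131.5, 119.8]), 70.9) [ 0.58594378 -0.11691684  0.03017154] [0.73382002 0.0430243  0.18649952]
 plane n [ 0.946 -0.324 -0.02 ] c [ 0.7085 -0.0537  0.1105] 1723 min [ 0.685 -0.117  0.03 ] max [0.731 0.007 0.185]
 plane n [ 0.407 -0.141 -0.902] c [ 0.6554 -0.0349  0.1561] 675 min [ 0.586 -0.113  0.127] max [0.725 0.043 0.185]
 plane n [-0.331 -0.944 -0.002] c [0.6827 0.0223 0.0964] 357 min [0.622 0.001 0.03 ] max [0.734 0.043 0.178]
mat (array([462.4, 330. ]), array([238.4, 222.5]), 86.7) 0.004605618500182841 [[0.357, 0.212, -0.002], [0.572, 0.447, 0.029]]
tray (array([ 454.3, -304.7]), array([194.5, 171.6]), 3.8) 0.006434279518019384 [[0.364, -0.388, -0.002], [0.55, -0.219, 0.022]]
side z max 0.2505467081807532
case all 3024 (array([674.7,  53.8]), array([328.1, 119.4]), 74.2) [ 0.57816773 -0.11877255  0.03015459] [0.73144928 0.20824867 0.18802574]
 plane n [-0.405  0.146  0.903] c [ 0.6493 -0.0377  0.1561] 1249 min [ 0.579 -0.114  0.127] max [0.72  0.041 0.185]
 plane n [-0.33  -0.944 -0.002] c [ 0.6346 -0.0983  0.0968] 1013 min [ 0.578 -0.119  0.03 ] max [ 0.688 -0.076  0.178]
 plane n [-0.946  0.325  0.005] c [ 0.5998 -0.0191  0.0828] 352 min [ 0.58  -0.076  0.031] max [0.623 0.043 0.136]
mat (array([457. , 330.8]), array([234.1, 212.9]), 87.7) 0.007168264535999739 [[0.352, 0.216, -0.001], [0.562, 0.443, 0.03]]
tray (array([ 484.1, -305.8]), array([111.2, 168.5]), 5.9) 0.007701027930149227 [[0.424, -0.391, 0.001], [0.543, -0.221, 0.023]]
```

```bash
cat >> h.py <<'E'
CX=np.array([0.946,-0.3245,0]);CX/=np.linalg.norm(CX);CY=np.array([-CX[1],CX[0],0]);CO=np.array([0.6544,-0.0364,0])
def case(x,y,z): return CO+CX*x+CY*y+np.array([0,0,z])
def rot(fwd,tilt=0,s=None):
    """tool pointing down, tipped so that it points towards fwd by tilt; s sign of jaw axis"""
    f=np.array([fwd[0],fwd[1],0.]);f/=np.linalg.norm(f)
    y=np.sin(tilt)*f-np.cos(tilt)*np.array([0,0,1.])
    x=np.array([-f[1],f[0],0.])*SG
    return np.stack([x,y,np.cross(x,y)],1)
SG=np.sign(-1.0)
def grip(p,R,h=0.008): return np.asarray(p)+R[:,1]*h
E
python3 - <<'E'
from h import *
s=st();print(s["ee_rot"].round(2).tolist() if hasattr(s["ee_rot"],"round") else s["ee_rot"],s["finger_gap"])
import h
h.SG=np.sign(np.array(s["ee_rot"])[1,0]);print("SG",h.SG)
env.move_to([0.46,0.33,0.26],h.rot([1,-.05]))
im,P=look("wrist","w1")
np.save("pics/w1.npy",P)
print(np.nanmin(P.reshape(-1,3),0),np.nanmax(P.reshape(-1,3),0))
for l in ["pry","pry_tip","driver","wrench"]:
  for r in imaging.mark_of(l,"wrist")[:2]:
    u,v=np.round(r["centre"]).astype(int);print(l,(u,v),round(r["conf"],2),P[min(v,399),min(u,639)].round(3))
print(st()["time_s"])
E
```

```text
[[1.0, 0.0, -0.0], [0.0, 0.0, 1.0], [0.0, -1.0, 0.0]] 0.0879770595547191
SG 1.0
[ 0.24330038 -0.175999   -0.00526918] [0.86858529 0.82259376 0.36594887]
pry (np.int64(322), np.int64(159)) 0.57 [0.444 0.333 0.026]
pry (np.int64(314), np.int64(221)) 0.34 [0.536 0.317 0.003]
pry_tip (np.int64(318), np.int64(218)) 0.62 [0.527 0.324 0.015]
driver (np.int64(270), np.int64(169)) 0.71 [0.454 0.266 0.023]
wrench (np.int64(375), np.int64(170)) 0.94 [0.466 0.403 0.009]
2.9
```

View pics/w1.png

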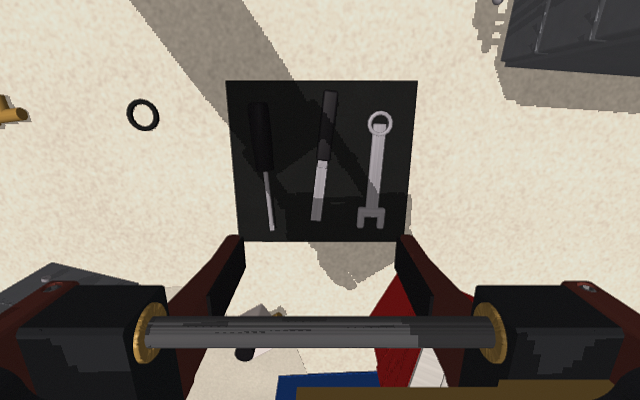

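Wrist picture: the pry handle runs (330,92)–(321,160) and its blade continues to (316,221). The driver is at (262,165) and the wrench at (376,170), with about 60 mm between tools. Now I'll fit the pry's axis.

```bash
sed -i 's/^SG=.*/SG=1.0/' h.py
python3 - <<'E'
from h import *
P=np.load("pics/w1.npy");im=cv2.imread("pics/w1.png")
Q=P[85:235,295:350].reshape(-1,3)
H=Q[Q[:,2]>.021];B=Q[(Q[:,2]>.0085)&(Q[:,2]<.02)]
print("handle",rect(H),H[:,2].mean(),"blade",rect(B),B[:,2].mean())
A=Q[Q[:,2]>.0085];c=A.mean(0);d=np.linalg.svd((A-c)[:,:2],full_matrices=False)[2][0];d*=np.sign(d[0]);t=(A-c)[:,:2]@d
print("axis",d,"yaw",np.degrees(np.arctan2(d[1],d[0])),"len",t.min(),t.max(),"tip",c[:2]+d*t.max(),"rear",c[:2]+d*t.min())
print(st()["joints"])
for nm,(a,b) in {"driver":(240,285),"wrench":(350,400)}.items():
  q=P[90:238,a:b].reshape(-1,3);q=q[q[:,2]>.008];print(nm,rect(q))
E
```

```text
handle (array([409.2, 339.6]), array([17.8, 94.3]), 80.5) 0.025578324176043308 blade (array([467.8, 329.3]), array([ 15.6, 127.5]), 81.9) 0.015603900379878504
axis [ 0.98631447 -0.16487499] yaw -9.489972744033638 len -0.07316656836371158 0.09708606574676171 tip [0.53065201 0.31916858] rear [0.36272937 0.34723898]
[ 5.60723929e-01  6.72499726e-03  1.27131174e+00 -9.43449911e-05
  1.86375238e+00 -9.58424633e-01]
driver (array([455.7, 266.8]), array([169.5,  39.3]), 3.8)
wrench (array([469.1, 395.8]), array([ 47.2, 158.4]), 86.3)
```

```bash
cat >> h.py <<'E'
PO=np.array([0.4467,0.3332]);PX=np.array([0.9869,-0.1613]);PX/=np.linalg.norm(PX);GX=-0.012
def tiptcp(x,z,y=0): return case(x-0.097,y,z+0.0005)   # TCP so that blade tip is at case (x,y,z)
E
python3 - <<'E'
from h import *
R=rot(PX);g=PO+PX*GX
set_gripper(0.036)
env.move_to([g[0],g[1],0.06],R)
env.line_to([g[0],g[1],0.0155],0.08)
print(st()["ft_force"])
print("gap",set_gripper(0.0),st()["finger_gap"],st()["ee_pos"])
env.line_to([g[0],g[1],0.20],0.25)
s=st();print(s["finger_gap"],s["ft_force"],s["ft_torque"])
env.move_to(tiptcp(-.085,.120),rot(CX))
print(st()["ee_pos"],tiptcp(-.085,.12),st()["joints"])
im,P=look("wrist","w2");np.save("pics/w2.npy",P)
im,P=look("side","s2");np.save("pics/s2.npy",P)
for l in ["pry_tip","notch"]:
  print(l,[(np.round(r["centre"],1).tolist(),round(r["conf"],2)) for r in imaging.mark_of(l,"side")[:3]])
big=cv2.resize(im[150:270,290:430],(700,600),interpolation=cv2.INTER_CUBIC);cv2.imwrite("pics/s2c.png",big)
c=imaging.calibration("side");Ti=np.linalg.inv(c["world_from_camera"])
for nm,p in [("tip exp",case(-.085,0,.12)),("notch exp",case(-.055,0,.12))]:
  q=c["K"]@(Ti[:3,:3]@p+Ti[:3,3]);print(nm,q[:2]/q[2])
print(st()["time_s"])
E
```

```text
[ 0.29316524  0.2273822  -0.24708479]
gap False 0.01756796483146729 [0.43478829 0.33508615 0.01531674]
0.017934019280329585 [-1.49934399  0.34266618 -1.09498416] [ 0.06342824 -0.07694789 -0.04210513]
[0.48235589 0.02342265 0.12054763] [0.48224661 0.02265262 0.1205    ] [-2.23058692e-02 -2.21279908e-01  1.72956942e+00  5.19120202e-04
  1.63321770e+00 -1.26346142e+00]
pry_tip [([354.9, 199.6], 0.6), ([346.0, 201.3], 0.5)]
notch [([277.3, 112.0], 0.88), ([354.7, 201.5], 0.68), ([290.6, 355.1], 0.57)]
tip exp [346.54287114 204.63003101]
notch exp [356.56769727 202.66089856]
8.1083
```

View pics/s2c.png

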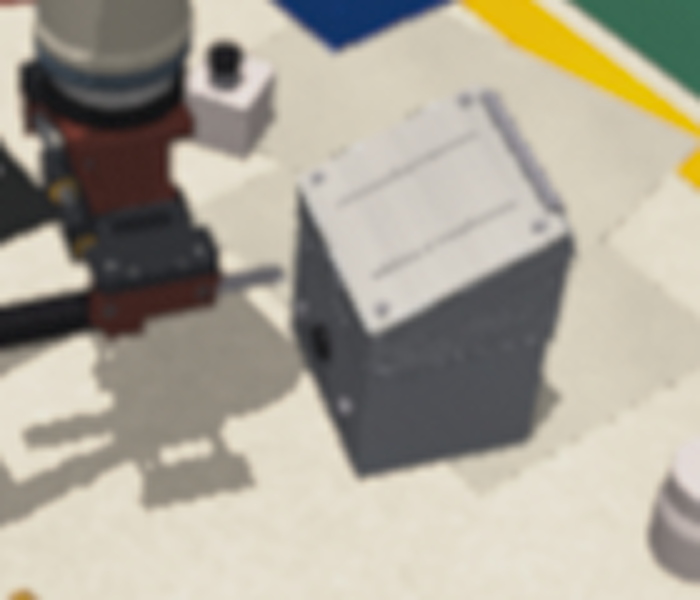

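View pics/w2.png

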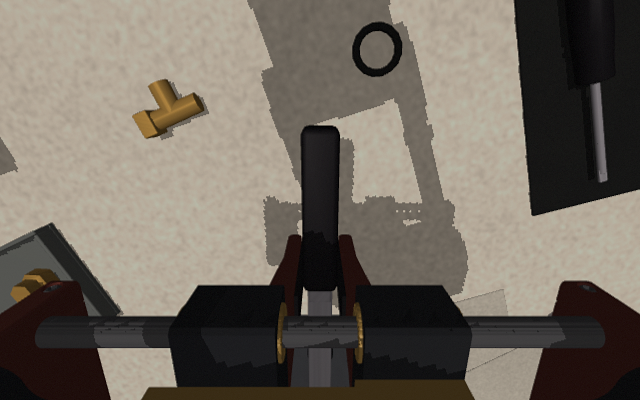

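Side crop: the blade tip is at crop (282,270), which is image (346.4,204), within 0.6 px of the expected position. The wrist picture shows the handle straight in the jaws. I'll check the pitch from depth, then insert in guarded steps.

```bash
cat >> h.py <<'E'
def pitch(P):
    Q=P[130:225,302:338].reshape(-1,3);Q=Q[np.isfinite(Q[:,2])]
    z0=np.median(Q[:,2]);Q=Q[abs(Q[:,2]-z0)<.015];t=(Q-CO)@CX
    k=np.polyfit(t,Q[:,2],1);return np.degrees(np.arctan(k[0])),np.polyval(k,-.085-.085-.04)
E
python3 - <<'E'
from h import *
P=np.load("pics/w2.npy");a,z=pitch(P);print("pitch",a,"handle top z at x=-40:",z)
# handle level: blade axis z = top-12mm, extrapolated to tip
zt=z-.012+np.tan(np.radians(a))*.125;print("tip z est",zt)
if abs(a)<2.5:
    f0=np.array(st()["ft_force"])
    for x in np.arange(-.075,-.0299,.005):
        env.line_to(tiptcp(x,.120),0.06)
        f=np.array(st()["ft_force"])-f0;print(round(x,3),f.round(2),st()["ee_pos"][2].round(4))
        if np.linalg.norm(f)>6: break
E
```

```text
pitch -0.030701615822487507 handle top z at x=-40: 0.1310191909759503
tip z est 0.11895221043431652
-0.075 [-0.46 -0.9  -0.32] 0.1204
-0.07 [-0.7  -0.38 -0.4 ] 0.1204
-0.065 [-1.03  0.45 -1.24] 0.1205
-0.06 [-0.63 -0.22  0.12] 0.1205
-0.055 [-0.12  0.93 -0.28] 0.1204
-0.05 [ 1.35 -0.52  0.32] 0.1204
-0.045 [-1.56  0.44 -0.2 ] 0.1204
-0.04 [-0.18 -0.53 -0.41] 0.1205
-0.035 [ 0.41 -0.15  0.02] 0.1204
-0.03 [-0.12  0.43 -0.41] 0.1204
```

```bash
cat >> h.py <<'E'
def arc(phi,r):
    a=np.radians(phi);return .0538+r*np.cos(a),.1757+r*np.sin(a)-.0015
E
python3 - <<'E'
from h import *
f0=np.array(st()["ft_force"])
R=rot(CX)
def go(x,z,v=.06):
    env.line_to(tiptcp(x,z),v);s=st();f=np.array(s["ft_force"])-f0
    print(round(x,3),round(z,3),"f",np.round([f@CX,f@CY,f[2]],2),"tau",np.round(np.dot(s["ft_torque"],CY),3));return np.linalg.norm(f)
for z in [.130,.145,.160,.172]:
    if go(-.030,z)>12: raise SystemExit
im,P=look("wrist","w3");print(pitch(P),st()["time_s"])
for phi,r in [(172,.09),(165,.095)]:
    if go(*arc(phi,r))>12: raise SystemExit
im,P=look("wrist","w4");print(pitch(P))
im,P=look("side","s4");cv2.imwrite("pics/s4c.png",cv2.resize(im[130:270,290:430],(600,600),interpolation=cv2.INTER_CUBIC))
print(st()["time_s"])
E
```

```text
-0.03 0.13 f [ 0.2  -0.81 -0.7 ] tau 0.011
-0.03 0.145 f [ 0.39 -0.34  0.86] tau -0.067
-0.03 0.16 f [ 0.01 -0.7  -0.05] tau -0.062
-0.03 0.172 f [-0.04 -0.41 -0.02] tau 0.028
(np.float64(0.02360525427082599), np.float64(0.18365832957128275)) 12.1917
-0.035 0.187 f [ 0.62  0.08 -0.62] tau -0.07
-0.038 0.199 f [ 0.54 -0.75 -0.31] tau -0.103
(np.float64(0.04478701158048732), np.float64(0.21045593529508957))
13.0583
```

View pics/s4c.png

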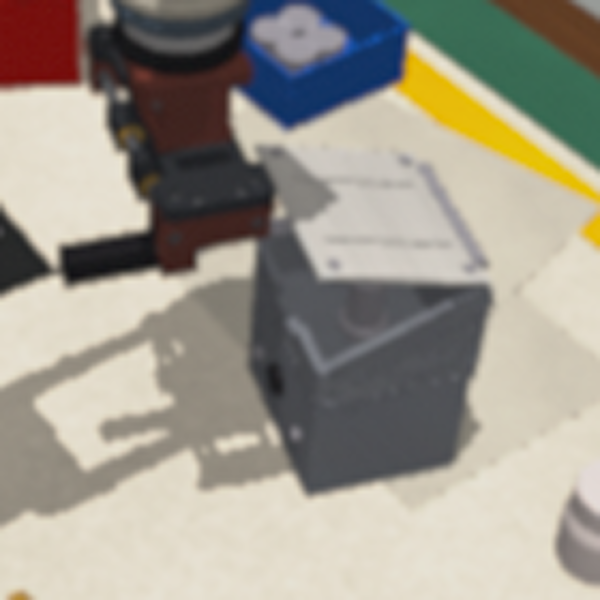

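The side crop shows the cover lifted on the blade to about 15° past level, with the blade level and the cartridge visible inside. I'll carry on with the arc to the stop.

Run:
```python
from h import *
f0=np.array([-1.5,.3,-1.1]) if False else None
s=st();f0=np.array(s["ft_force"])
def go(x,z,v=.1):
    env.line_to(tiptcp(x,z),v);s=st();f=np.array(s["ft_force"])-f0
    print(round(x,3),round(z,3),"f",np.round([f@CX,f@CY,f[2]],2));return np.linalg.norm(f)
for phi in [156,147,138,129,121,116]:
    if go(*arc(phi,.098))>12: raise SystemExit
for phi in [114,113,112,111,110.3]:
    if go(*arc(phi,.098),.03)>7: print("stop");break
im,P=look("wrist","w5");print(pitch(P))
p=np.array(st()["ee_pos"]);env.line_to(p-CX*.03,.15)
for n in ["side","scene"]:
    im,P=look(n,n+"5");np.save(f"pics/{n}5.npy",P)
    for l in ["cartridge","cover_edge","cover_hinge"]:
        for r in imaging.mark_of(l,n)[:2]:
            u,v=np.round(r["centre"]).astype(int);q=P[v,u]-CO;print(n,l,(u,v),round(r["conf"],2),"case",np.round([q@CX,q@CY,q[2]],3))
    # cover plane angle
    Q=P.reshape(-1,3)-CO;L=np.stack([Q@CX,Q@CY,Q[:,2]],1);m=(abs(L[:,1])<.06)&(L[:,2]>.19)&(L[:,2]<.30)&(L[:,0]>-.03)&(L[:,0]<.09)
    L=L[m];k=np.polyfit(L[:,2],L[:,0],1);print(n,len(L),"lean deg",np.degrees(np.arctan(-k[0])),"zmax",np.percentile(L[:,2],99))
im=cv2.imread("pics/side5.png");cv2.imwrite("pics/s5c.png",cv2.resize(im[130:270,290:430],(600,600),interpolation=cv2.INTER_CUBIC))
print(st()["time_s"])
```

```text
-0.036 0.214 f [-0.5  -1.16 -0.43]
-0.028 0.228 f [ 0.3  -1.15  0.21]
-0.019 0.24 f [-0.75  0.05 -0.09]
-0.008 0.25 f [ 0.51 -0.68  0.11]
0.003 0.258 f [-0.31 -1.09 -0.98]
0.011 0.262 f [ 0.79 -0.73 -0.59]
0.014 0.264 f [-0.25 -0.56 -0.73]
0.016 0.264 f [-2.87 -0.07 -1.32]
0.017 0.265 f [-9.08 -0.68 -0.97]
stop
(np.float64(-0.3701096090131496), np.float64(0.27637037923427954))
side cartridge (np.int64(370), np.int64(206)) 0.53 case [-0.015 -0.007  0.103]
side cover_edge (np.int64(276), np.int64(114)) 0.72 case [-0.191  0.486  0.134]
side cover_edge (np.int64(266), np.int64(195)) 0.72 case [-0.288  0.204  0.021]
side cover_hinge (np.int64(340), np.int64(317)) 0.84 case [-0.184 -0.268 -0.001]
side cover_hinge (np.int64(305), np.int64(99)) 0.59 case [-0.086  0.476  0.184]
side 221 lean deg 24.159209681570506 zmax 0.289916001744852
scene cartridge (np.int64(302), np.int64(174)) 0.74 case [-0.084  0.001  0.266]
scene cover_edge (np.int64(291), np.int64(190)) 0.91 case [0.013 0.002 0.284]
scene cover_edge (np.int64(492), np.int64(227)) 0.8 case [-0.154  0.5    0.145]
scene cover_hinge (np.int64(488), np.int64(238)) 0.98 case [-0.072  0.481  0.173]
scene cover_hinge (np.int64(284), np.int64(233)) 0.97 case [ 0.056 -0.004  0.183]
scene 2081 lean deg 23.683477358452045 zmax 0.287253205739288
16.375
```

View pics/s5c.png

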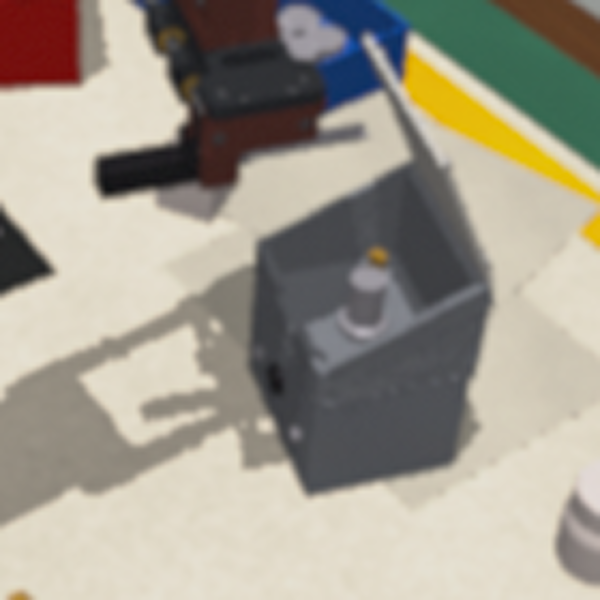

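Side crop: the cover stands at its stop, leaning 23.7°, and force built up when pushed further. The cartridge stands at crop (365,300) with one brass stud behind it at (378,255). I'll put the pry back now.

Run:
```python
from h import *
R=rot(PX);g=PO+PX*GX
env.line_to(tiptcp(-.08,.26),.25)
env.move_to([g[0],g[1],0.08],R)
env.line_to([g[0],g[1],0.022],0.12)
f0=np.array(st()["ft_force"])
for z in [.0185,.0170,.0160,.0155]:
    env.line_to([g[0],g[1],z],0.03);f=np.array(st()["ft_force"])-f0;print(z,f.round(2))
    if f[2]>3: break
set_gripper(0.036)
env.line_to([g[0],g[1],0.12],0.3)
s=st();print(s["finger_gap"],s["time_s"])
# cartridge from side cloud
P=np.load("pics/side5.npy");Q=P.reshape(-1,3)-CO;L=np.stack([Q@CX,Q@CY,Q[:,2]],1)
for n in ["side"]:
    m=(abs(L[:,1])<.05)&(abs(L[:,0])<.045)&(L[:,2]>.106)&(L[:,2]<.15)
    u=np.tile(np.arange(640),400);v=np.repeat(np.arange(400),640)
    m&=(u>355)&(u<385)&(v>180)&(v<212)
    A=L[m];print(len(A));print(np.c_[u[m],v[m],(A*1000).round()][::4].tolist())
```

```text
0.0185 [-0.21  0.91 -0.32]
0.017 [-0.12  1.17 -0.22]
0.016 [-0.21  0.23 -0.76]
0.0155 [-0.18  1.41 -0.87]
0.035826126271733726 20.8083
121
[[384.0, 185.0, 45.0, 43.0, 126.0], [376.0, 190.0, 24.0, 48.0, 106.0], [377.0, 191.0, 25.0, 43.0, 106.0], [373.0, 193.0, -5.0, 6.0, 139.0], [377.0, 193.0, 5.0, 1.0, 142.0], [374.0, 194.0, -5.0, -2.0, 143.0], [378.0, 194.0, 7.0, -3.0, 141.0], [373.0, 195.0, -8.0, -2.0, 140.0], [378.0, 195.0, 6.0, -6.0, 140.0], [373.0, 196.0, -10.0, -7.0, 141.0], [377.0, 196.0, 1.0, -9.0, 140.0], [372.0, 197.0, -13.0, -8.0, 139.0], [376.0, 197.0, -2.0, -11.0, 140.0], [371.0, 198.0, -14.0, -4.0, 131.0], [375.0, 198.0, -6.0, -13.0, 139.0], [379.0, 198.0, 9.0, -8.0, 130.0], [374.0, 199.0, -9.0, -14.0, 136.0], [378.0, 199.0, 4.0, -13.0, 132.0], [374.0, 200.0, -9.0, -15.0, 133.0], [378.0, 200.0, 4.0, -15.0, 129.0], [374.0, 201.0, -9.0, -16.0, 130.0], [378.0, 201.0, 5.0, -12.0, 123.0], [374.0, 202.0, -9.0, -16.0, 126.0], [378.0, 202.0, 7.0, -10.0, 116.0], [373.0, 203.0, -9.0, -10.0, 117.0], [377.0, 203.0, 2.0, -13.0, 116.0], [373.0, 204.0, -10.0, -14.0, 116.0], [377.0, 204.0, 2.0, -15.0, 114.0], [373.0, 205.0, -8.0, -11.0, 109.0], [377.0, 205.0, 2.0, -15.0, 110.0], [373.0, 207.0, -10.0, -17.0, 107.0]]
```

Run:
```python
from h import *
im,P=look("wrist","w6");print("over mat, pry pts:")
Q=P.reshape(-1,3);d=PX;o=Q[:,:2]-PO;t=o@d;w=o@np.array([-d[1],d[0]])
H=Q[(t>-.08)&(t<-.02)&(abs(w)<.015)&(Q[:,2]>.018)];
if len(H): k=np.polyfit((H[:,:2]-PO)@d,H[:,2],1);print("handle top z",np.median(H[:,2]),"slope",np.degrees(k[0]),rect(H))
T=np.radians(25);R=rot(CX,T)
G=case(-.002,-.004,.127)
for b in [0,.05,.11]: print(b,env.solve_ik(grip(G,R)-R[:,1]*b,R))
set_gripper(.046)
env.move_to(grip(G,R)-R[:,1]*.11,R)
im,P=look("wrist","w7");np.save("pics/w7.npy",P)
for r in imaging.mark_of("cartridge","wrist")[:2]: print(r)
Q=P.reshape(-1,3)-CO;L=np.stack([Q@CX,Q@CY,Q[:,2]],1)
A=L[(abs(L[:,0])<.04)&(abs(L[:,1])<.045)&(L[:,2]>.136)&(L[:,2]<.146)]
print(len(A));c=cv2.minEnclosingCircle((A[:,:2]*1000).astype(np.float32));print(c,A.mean(0),np.percentile(A,[1,99],axis=0).round(4))
print(st()["time_s"])
```

```text
over mat, pry pts:
handle top z 0.20635933895152136 slope 239.49676590210797 (array([397.3, 341.3]), array([30., 60.]), 80.7)
0 [-0.05443238 -0.10661272  1.68527686 -0.12684861  1.14423805 -1.26679983]
0.05 [-0.04286789 -0.178817    1.66995412 -0.12741301  1.23252351 -1.26640102]
0.11 [-0.02769945 -0.25051028  1.63554813 -0.12980678  1.33967373 -1.26503639]
{'centre': [319.3, 180.8], 'conf': 0.64}
489
((-0.14881759881973267, -3.6912288665771484), 12.575257301330566) [-0.00131101 -0.00316378  0.13859749] [[-0.0117 -0.0141  0.1363]
 [ 0.0114  0.0078  0.1398]]
22.875
```

View pics/w7.png

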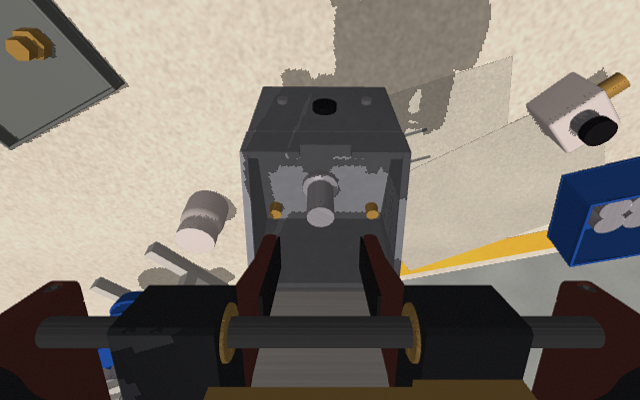

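Wrist picture: the cartridge's top is at (320,216) and its flange at (320,183), with studs at (276,210) and (372,210). The fitted centre is case (0,-4) mm with radius 12.6, matching the 24 mm body. I'll check what stands around the tray, then grasp.

```bash
python3 - <<'E'
from h import *
for n in ["side","scene"]:
    P=np.load(f"pics/{n}5.npy");im=cv2.imread(f"pics/{n}5.png")
    i=im.astype(int);m=(i[...,2]>90)&(i[...,1]<50)&(i[...,0]<60)&(P[...,1]<-.2)&(P[...,0]>.1)&(P[...,0]<.8)
    Q=P[m];print(n,"red",len(Q),np.percentile(Q,[2,98],axis=0).round(3).tolist())
    a=(P[...,0]>.2)&(P[...,0]<.42)&(P[...,1]<-.25)&(P[...,1]>-.6)&(P[...,2]>.05);Q=P[a];print("tall near",len(Q),rect(Q) if len(Q) else"",np.percentile(Q,[1,99],axis=0).round(3).tolist() if len(Q) else "")
    a=(P[...,0]>.42)&(P[...,0]<.56)&(P[...,1]<-.22)&(P[...,1]>-.4)&(P[...,2]>.022)&(P[...,2]<.05);Q=P[a];print("spare",len(Q),rect(Q))
    a=(P[...,0]>.38)&(P[...,0]<.58)&(P[...,1]<-.2)&(P[...,1]>-.42)&(P[...,2]>.001)&(P[...,2]<.024)&(i.max(-1)<125);Q=P[a];print("tray",len(Q),rect(Q))
E
python3 - <<'E'
from h import *
R=rot(CX,np.radians(25));G=case(0,-.0037,.127)
env.line_to(grip(G,R)-R[:,1]*.03,.2)
f0=np.array(st()["ft_force"])
env.line_to(grip(G,R),.08);print((np.array(st()["ft_force"])-f0).round(2))
set_gripper(0);s=st();print("gap",s["finger_gap"])
env.line_to(grip(G,R)-R[:,1]*.02,.1)
env.line_to(grip(G,R)-R[:,1]*.15,.25)
s=st();print("gap",s["finger_gap"],s["ft_force"],s["time_s"])
look("wrist","w8")
E
```

```text
side red 1397 [[0.208, -0.371, 0.019], [0.313, -0.262, 0.156]]
tall near 4551 (array([ 265.7, -308.9]), array([122.6, 119.4]), 87.6) [[0.208, -0.371, 0.054], [0.322, -0.252, 0.186]]
spare 109 (array([ 483. , -305.3]), array([110.5, 168.9]), 6.0)
tray 2658 (array([ 483.7, -305.8]), array([111.9, 168.4]), 6.0)
scene red 92 [[0.228, -0.37, 0.014], [0.336, -0.233, 0.175]]
tall near 2943 (array([ 307.9, -425. ]), array([349.9, 215.6]), 90.0) [[0.206, -0.599, 0.052], [0.411, -0.252, 0.2]]
spare 37 (array([ 492.8, -306.6]), array([108.6, 161.2]), 7.6)
tray 1407 (array([ 488.6, -303.6]), array([118.7, 169.6]), 5.5)
[-0.7  -0.06 -1.13]
gap 0.02312141326869966
gap 0.0227980999324158 [ 0.23533717  0.43286347 -1.64627984] 25.4667
```

View pics/w8.png

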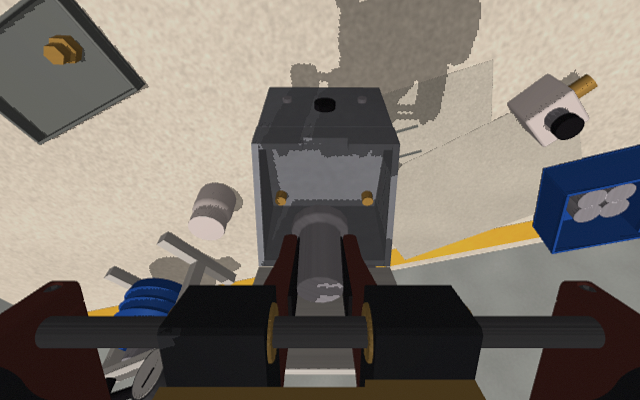

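The cartridge is held (gap 22.8 mm) and clear of the box. The red look-alike stands at x 0.21–0.34, so I'll check the camera and body clearance before placing.

Run:
```python
from h import *
s=st();Re=np.array(s["ee_rot"]);c=np.array(imaging.calibration("wrist")["world_from_camera"])[:3,3]-s["ee_pos"]
print("cam in tool",(Re.T@c).round(3))
t=np.array([.4885,-.343])
for fwd in [(1,0),(1,-.3),(1,.4),(.6,.8)]:
    R=rot(fwd,np.radians(25));p=grip([*t,.036],R)
    print(fwd,env.solve_ik(p,R),"cam at",(p+R@(Re.T@c)).round(3))
```

```text
cam in tool [-0.001 -0.15   0.084]
(1, 0) [-0.84643361 -0.12213303  1.86600126  0.35856862  1.12415126 -2.52867938] cam at [ 0.352 -0.344  0.13 ]
(1, -0.3) [-0.7796037  -0.18781378  1.92461129  0.23381999  1.02641957 -2.14206686] cam at [ 0.358 -0.304  0.13 ]
(1, 0.4) None cam at [ 0.362 -0.394  0.13 ]
(0.6, 0.8) None cam at [ 0.407 -0.452  0.13 ]
```

Run:
```python
from h import *
t=np.array([.4885,-.343]);R=rot((.6,-.8),np.radians(25))
print(env.solve_ik(grip([*t,.036],R),R))
env.move_to(grip([*t,.17],R),R)
env.line_to(grip([*t,.050],R),.2)
env.line_to(grip([*t,.040],R),.05)
env.dwell(.1);f0=np.mean([np.array(st()["ft_force"])[2] for _ in range(5)])
for z in np.arange(.039,.0329,-.001):
    env.line_to(grip([*t,z],R),.02);f=st()["ft_force"][2]-f0;print(z.round(3),round(f,2))
    if f>2.5: break
set_gripper(.036)
env.line_to(grip([*t,z+.1],R),.15)
im,P=look("wrist","w9");np.save("pics/w9.npy",P)
print(st()["time_s"],st()["finger_gap"])
```

```text
[-0.59221204 -0.18872922  1.92540737 -0.16630357  0.99644971 -1.17415821]
0.039 0.65
0.038 0.23
0.037 0.48
0.036 2.99
30.35 0.036135556278128485
```

View pics/w9.png

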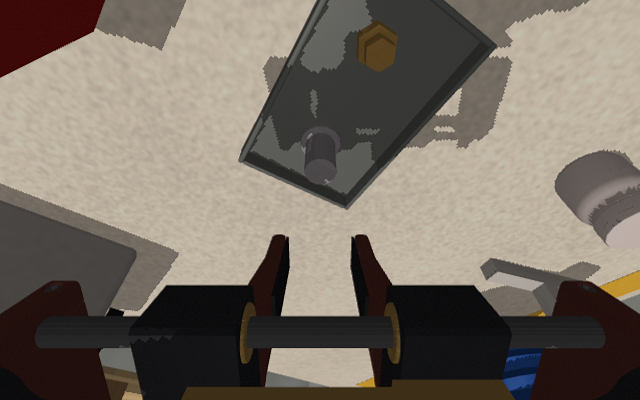

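Wrist picture: the cartridge stands in the tray at (320,160), clear of the walls, and the spare at (377,47) is untouched. One last check of the pry, cover and cartridge from the fixed cameras.

Run:
```python
from h import *
env.line_to(np.array(st()["ee_pos"])+[0,0,.08],.25)
P9=np.load("pics/w9.npy");Q=P9.reshape(-1,3)
A=Q[(np.hypot(Q[:,0]-.4885,Q[:,1]+.343)<.03)&(Q[:,2]>.044)];print("cart top",len(A),rect(A),np.percentile(A[:,2],[5,50,95]))
for n in ["side","scene"]:
    im,P=look(n,n+"9");Q=P.reshape(-1,3);o=Q[:,:2]-PO;t=o@PX;w=o@np.array([-PX[1],PX[0]])
    H=Q[(t>-.1)&(t<.1)&(abs(w)<.02)&(Q[:,2]>.018)&(Q[:,2]<.05)];B=Q[(t>.01)&(t<.1)&(abs(w)<.01)&(Q[:,2]>.008)&(Q[:,2]<.05)]
    print(n,"handle",len(H),np.percentile(H[:,2],[5,50,95]).round(4) if len(H) else"",rect(H) if len(H) else "","blade",len(B),np.percentile(B[:,2],[5,50,95]).round(4) if len(B) else "")
    L=Q-CO;L=np.stack([L@CX,L@CY,L[:,2]],1);L=L[(abs(L[:,1])<.06)&(L[:,2]>.19)&(L[:,2]<.30)&(L[:,0]>-.03)&(L[:,0]<.09)];print("lean",np.degrees(np.arctan(-np.polyfit(L[:,2],L[:,0],1)[0])))
a=cv2.imread("pics/scene9.png")[120:300,160:460];b=cv2.imread("pics/side9.png")[140:360,200:440]
cv2.imwrite("pics/fin.png",np.hstack([cv2.resize(a,(440,264),interpolation=3),cv2.resize(b,(288,264),interpolation=3)]))
```

```text
cart top 3655 (array([ 485.2, -340. ]), array([53.8, 40.3]), 37.6) [0.04720535 0.13646377 0.18719549]
side handle 0   blade 0 
lean 22.078434191449354
scene handle 131 [0.0184 0.0251 0.029 ] (array([447.1, 331.8]), array([ 18.7, 168.7]), 81.7) blade 75 [0.013  0.017  0.0192]
lean 23.252648618463514
```

View pics/fin.png

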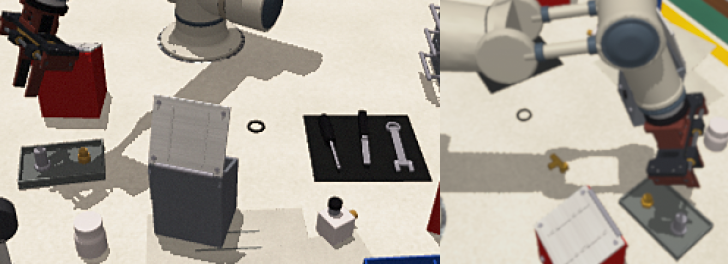

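Run:
```python
from h import *
env.close_job();print(st()["time_s"])
```

```text
the job is handed in; nothing more can be done
the job is handed in; nothing more can be done
```

The job is finished and handed in, at roughly 31 s of robot time against the 67 s limit. I put the pry blade in the notch and swung the cover to its stop with only the blade touching it. Then I laid the blade back on the mat and stood the cartridge upright in the -y half of the tray.

**Last checks:**
- **Cover:** it stayed at its stop, leaning 23.3° in the scene camera; the target is about 23°. The push force had risen to 9 N at the stop.
- **Pry blade:** it lies flat in its old place, with the handle top at about 25 mm and the blade at about 17 mm.
- **Cartridge:** it touched down gently at about 3 N, at the expected height. The pictures show it standing upright and clear of the tray walls.
- **Other things:** the other tools and parts looked undisturbed in the last pictures, and I did not touch the red look-alikes.

**Checks that failed or disagreed:**
- The side camera gave 22.1° for the cover, but the gripper partly blocked its view.
- The side camera also could not see the pry blade at the end because the arm hid it, so the blade check comes from the scene camera alone.
- An earlier depth check of the blade from the wrist camera was useless because it picked up the fingers. The cartridge-top depth fit failed for the same reason.

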